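# Fit the drive coupling and hold the valve stem down

## Robot

A 7-joint arm with a two-finger parallel gripper is mounted at the origin on the work surface. World frame = base frame: x ahead of the robot, y to its left, z up, the work surface at z = 0. Lengths are in m, angles in rad, forces in N, time in s.
With the tool pointing down it reaches from about 0.35 to 0.9 m from the base axis. Payload 8.1 kg.
Tool frame: the origin (TCP) lies at the very end of the fingers, on their centre line; the grasp point (between the pads) lies arm.grip_point_offset behind it (arm.grip_point_offset is the distance from the TCP to the grasp point, in m); z points along the fingers, y is the line along which they close (so a half turn about z gives the same grasp; the last joint's range is limited). The gripper opens to 92 mm and grips with 3 to 60 N. Pads are 19 mm wide; open, the fingers measure 130 mm over their backs; the gripper's body (75 mm by 190 mm) begins 47 mm behind the grasp point.
Start: joints at [1.223, 0.434, 0.025, 1.573, -0.012, 1.134, -0.075], TCP at [0.151, -0.606, 0.227] pointing down, gripper open.
Joint ranges: [-2.62, 2.62], [-0.44, 2.09], [-1.27, 1.32], [0.08, 2.57], [-1.32, 4.46], [0.12, 2], [-2.74, 2.74]. Speed limits (rad/s): [2.22, 2.22, 3.01, 3.01, 3.14, 3.14, 3.14].

## Interface

Orientations are given as a rotation vector (axis times angle).
In Python, from cell import arm gives the robot as it stands. The module is installed in compiled form; this text tells all that it offers.
- The arm moves only by the shell command python3 -m creep 'ROWS' [OPENING] [FORCE]. ROWS is JSON, a list of rows, each a list of 6 numbers: the shift along the tool's x, y, z scaled (see below), then the turn, a rotation vector about the tool's x, y, z scaled (see below). A call has 1 to 20 rows; each row shifts and turns the commanded pose from where the row before left it, along the tool's axes as they then stand; what a row does not reach is not made up. The controller multiplies each number of a shift by 0.4 m and each number of a turn by 120 degrees. A row lasts 1/12 s, in which the tool goes at most 41.7 mm and 7.16 degrees, less where a joint would pass 70% of its speed; a pose out of reach is approached as far as the arm can. A call with a number of a shift or a turn outside -1 to 1 is refused whole. A call with a gripper value outside its range is refused whole. OPENING is the closure, from -1 (fully open) to 1 (shut), set as the call begins (- or left out, the last holds). The fingers move at their own pace and stop on an object; FORCE is the grip in N (left out, the last holds). Time passes only in rows, so rows that do not move let the fingers close. It gives the time, the measured TCP pose, the force, the opening and the grip force at its end, in the units of the state.
- arm.observe(): the state, without advancing time (a new reading comes with each control period).
- arm.get_image(name): name is "scene" or "top" or "wrist"; returns a dict with "frame" (384x512x3 uint8, red, green, blue), "intrinsics" (3x3 intrinsics, pixels), "rvec" (rotation vector, rad) and "tvec" (3), from world to camera coordinates, as OpenCV has them; the wrist camera has in their place "mount" (4x4, takes a point from camera to tool coordinates, whose origin is the TCP and whose axes are the flange's). Camera axes: x right, y down, z forward; pixel columns grow to the right and rows downward; lengths in m; the calibration is good to about 2 mm. The wrist camera is an equidistant fisheye: a pixel r from the principal point sees the ray r / f radians off the axis. A picture is of the moment at which its call begins: read the wrist's pose just before it. There is no depth.
- arm.sign_off(): hands the job in; it is judged then, once.
The state is a dict: "clock": time; "joints": joint angles; "dq": joint speeds; "joint_efforts": joint torques, N m; "position": TCP position; "ee_rot": TCP orientation; "force": force on the tool from outside, world axes, zero at the start; "ft_torque": the same for the moment, N m; "width": opening from 0.0 (shut) to 1.0 (fully open); "gripper_force": force on a finger pad.
Only numpy, scipy, OpenCV 4.12 (cv2) and the standard library are available. Lean on these libraries where they do the work, as an engineer would, in place of code of your own. Each camera call takes 0.05 s, during which the arm holds its last target. There are 200 camera calls.

## Task

Of the three steel drive couplings standing on the bench, find the one whose bore slides down over the spigot of the valve's spring-loaded stem, and fit it on the stem so that it sits on the stem's shoulder. Pushing on that coupling, press the stem 10 mm down against its spring, without driving it down to its end stop, and finish with the gripper still holding it there: the program ends while holding, so that a colleague can put in the retaining clip. Leave the tools, the nut, the ring and the flange on the bench as they lie.

Things in the scene. Friction and masses are not known exactly. Their poses are not given: they have to be found in the camera images.
- coupling_a: one of three alike-looking plain steel drive couplings: an upright tube 50 mm high, 40 mm outside diameter, open at both ends, standing on the bench; bore 22 mm right through, about 0.34 kg; the only one that goes over the 20 mm spigot. Origin: centre of its underside; z up along the bore
- coupling_b: one of three alike-looking plain steel drive couplings: an upright tube 50 mm high, 40 mm outside diameter, open at both ends, standing on the bench; bore 16 mm right through, about 0.38 kg; too small for the spigot. Origin: centre of its underside; z up along the bore
- coupling_c: one of three alike-looking plain steel drive couplings: an upright tube 50 mm high, 40 mm outside diameter, open at both ends, standing on the bench; bore 11 mm right through, about 0.42 kg; too small for the spigot. Origin: centre of its underside; z up along the bore
- valve: steel ball valve fixed on a dark 120 x 120 x 12 mm jig plate, pipe axis along its y; its body, 114 mm long, ends in a round spring housing (42 mm diameter) whose top is 93 mm above the bench. It cannot move. Origin: centre of the plate's underside; z up through the stem
- stem_shoulder (a point): centre of the upper face of the stem's shoulder, a disc 32 mm in diameter and 6 mm thick, on the upright stem in the middle of the valve; 120 mm above the bench while the stem is up, and it moves with the stem. From here the round spigot, 20 mm in diameter with a tapered tip, stands up another 25 mm; a fitted coupling rests its underside on this face
- stem (a joint): how far the stem is pressed down, m: 0 up (start), 0.020 at its end stop. Spring: about 8 N before it moves, then 0.5 N per mm (13 N at 10 mm); the weight of the stem (1 N) and of the coupling helps. It springs back when let go
- wrench: steel wrench, 170 mm long, lying on the bench on the left; loose, to be left alone. Origin at its underside
- screwdriver: screwdriver with black handle, 190 mm long, lying on the bench beyond the couplings; loose, to be left alone. Origin at its underside
- nut: steel nut, 26 mm across, 10 mm high, lying near the couplings; loose, to be left alone. Origin at its underside
- seat_ring: white valve seat ring, 44 mm diameter, 8 mm high, lying on the right; loose, to be left alone. Origin at its underside
- end_flange: flat steel end flange with a hole, 50 mm diameter, 10 mm high, lying between robot and valve; loose, to be left alone. Origin at its underside
There are look-alikes about, which are no part of the job. What is shaped like the coupling_a but red or turquoise is not meant.

How it is judged:
By the outcome, as a careful person would: the job done as asked, in the order asked, and still so for the second after the job is handed in, while the arm keeps its last pose, push and grip.
It also fails if it takes over 48 s, if anything falls off the work surface, if the arm or the gripper's body presses on something with over 40 N, if the wrist force passes 120 N, or if a joint passes its speed limit or range.

## Working session

There is one attempt and no reset: what is moved stays moved. The work goes in short steps, Python scripts to look and compute and a shell command to move; the robot and the scene stay as the last step left them, time stands still between calls to the robot, and variables do not carry over. Pictures are saved under pics/ and viewed, at most 10 in all, crops included, and the job is handed in when it is done.

```bash
mkdir -p pics; cat > h.py <<'E'
import cv2,numpy as np
from scipy.spatial.transform import Rotation as R
from cell import arm
def cam(d):
    Rm=cv2.Rodrigues(np.array(d["rvec"],float))[0]; return np.array(d["intrinsics"]),Rm,np.array(d["tvec"],float).ravel()
def ray(d,uv,state=None):
    K=np.array(d["intrinsics"],float)
    if "mount" in d:
        x=(uv[0]-K[0,2])/K[0,0];y=(uv[1]-K[1,2])/K[1,1];th=np.hypot(x,y)
        v=np.array([x/th*np.sin(th),y/th*np.sin(th),np.cos(th)]) if th>1e-9 else np.array([0,0,1.])
        M=np.array(d["mount"]);Rt=R.from_rotvec(state["ee_rot"]).as_matrix()
        return Rt@M[:3,3]+np.array(state["position"]),Rt@M[:3,:3]@v
    K,Rm,t=cam(d); v=Rm.T@np.linalg.solve(K,[uv[0],uv[1],1.]); return -Rm.T@t,v
def plane(d,uv,z,state=None):
    o,v=ray(d,uv,state); return o+v*(z-o[2])/v[2]
def tri(rays):
    A=np.zeros((3,3));b=np.zeros(3)
    for o,v in rays:
        v=v/np.linalg.norm(v);P=np.eye(3)-np.outer(v,v);A+=P;b+=P@o
    return np.linalg.solve(A,b)
def save(n,im): cv2.imwrite("pics/"+n,im[...,::-1])
E
python3 - <<'E'
from h import *
import pickle
s=arm.observe();print({k:np.round(v,3) for k,v in s.items()},arm.grip_point_offset)
D={n:arm.get_image(n) for n in("scene","top","wrist")}
pickle.dump((s,D),open("d0.pkl","wb"))
for n in D: print(n,[np.round(D[n][k],3).tolist() for k in D[n] if k!="frame"])
save("all.png",np.vstack([np.hstack([D["scene"]["frame"]]),])[:])
save("top.png",D["top"]["frame"])
save("w.png",D["wrist"]["frame"])
E
```

```text
{'clock': np.float64(0.0), 'joints': array([ 1.223,  0.435,  0.025,  1.574, -0.012,  1.134, -0.075]), 'dq': array([-0.   , -0.   , -0.001,  0.001,  0.001, -0.002,  0.001]), 'joint_efforts': array([-1.0000e-03, -6.6785e+01,  9.8500e-01, -3.1446e+01, -6.1000e-02,
        4.3000e-02,  0.0000e+00]), 'position': array([ 0.151, -0.606,  0.226]), 'ee_rot': array([-3.117e+00, -3.830e-01,  1.000e-03]), 'force': array([ 0.042, -0.462, -0.575]), 'ft_torque': array([-0.043,  0.034,  0.007]), 'gripper_force': np.float64(0.0), 'width': np.float64(1.001)} 0.0188
scene [[[346.71, 0.0, 254.219], [0.0, 346.71, 191.511], [0.0, 0.0, 1.0]], [1.922, 1.784, -0.585], [-0.019, -0.362, 1.398]]
top [[[422.843, 0.0, 256.645], [0.0, 422.843, 191.766], [0.0, 0.0, 1.0]], [2.105, -2.142, 0.16], [0.025, 0.554, 1.038]]
wrist [[[297.319, 0.0, 253.623], [0.0, 297.319, 193.076], [0.0, 0.0, 1.0]], [[0.0, -0.968, -0.251, 0.067], [1.0, 0.0, -0.0, 0.001], [0.0, -0.251, 0.968, -0.158], [0.0, 0.0, 0.0, 1.0]]]
```

View pics/all.png

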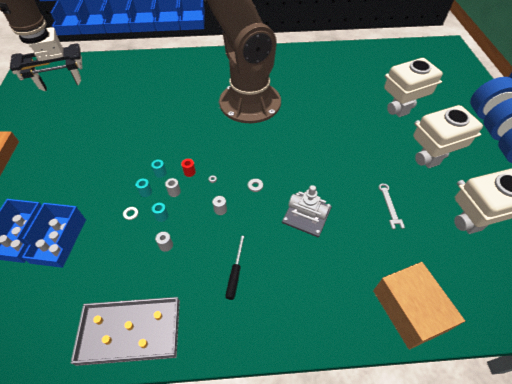

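View pics/top.png

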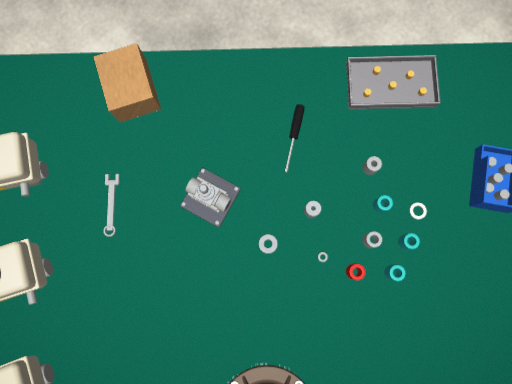

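Top view: three grey tubes at (374,164), (313,209) and (374,240). The turquoise ones at (385,203), (412,241) and (397,273) and the red one at (357,272) are look-alikes. The valve stem is at about (205,189). Next I compare the bores in an enlarged crop.

```bash
python3 - <<'E'
from h import *
import pickle
s,D=pickle.load(open("d0.pkl","rb"));T=D["top"];S=D["scene"]
t=[]
for (u,v),(a,b) in zip([(374,164),(313,209),(374,240),(206,190)],[(164,241),(219,204),(172,187),(312,195)]):
    p=T["frame"][v-16:v+16,u-16:u+16]; q=S["frame"][b-16:b+16,a-16:a+16]
    t.append(np.vstack([cv2.resize(x,(190,190),interpolation=cv2.INTER_CUBIC) for x in(p,q)]))
    print(np.round(plane(T,(u,v),.05),3),np.round(plane(S,(a,b-5),.05),3))
save("crop.png",np.hstack(t))
E
```

```text
[ 0.62  -0.288  0.05 ] [ 0.62  -0.283  0.05 ]
[ 0.507 -0.126  0.05 ] [ 0.504 -0.126  0.05 ]
[ 0.426 -0.275  0.05 ] [ 0.427 -0.273  0.05 ]
[0.561 0.146 0.05 ] [0.492 0.162 0.05 ]
```

View pics/crop.png

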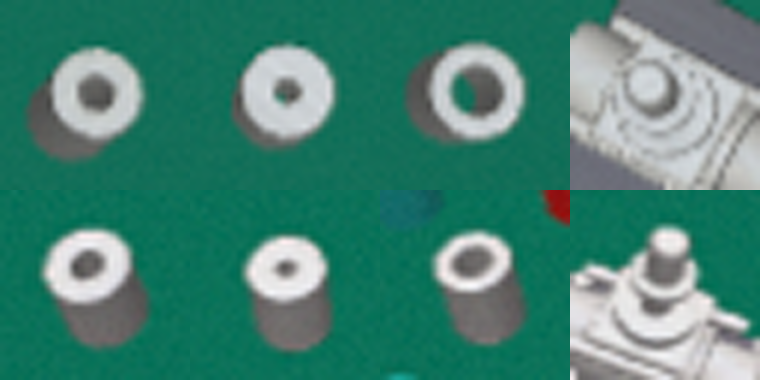

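View pics/w.png

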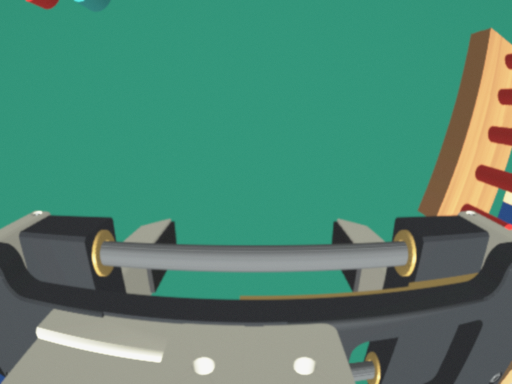

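The crop settles it. The tube at top (374,240), scene (172,187), has by far the widest bore: about 0.55 of its outside diameter, against 0.40 and 0.27 for the others. The expected ratio for 22/40 is 0.55, so it is coupling_a. The wrist view so far shows only the bench. Next I triangulate coupling_a's top and the spigot tip.

```bash
python3 - <<'E'
from h import *
import pickle
s,D=pickle.load(open("d0.pkl","rb"));T=D["top"];S=D["scene"]
def disc(d,c,w,th):
    g=d["frame"].min(2)[c[1]-w:c[1]+w,c[0]-w:c[0]+w];g=cv2.resize(g,None,fx=4,fy=4,interpolation=cv2.INTER_CUBIC)
    cs,_=cv2.findContours((g>th).astype(np.uint8),cv2.RETR_EXTERNAL,cv2.CHAIN_APPROX_NONE)
    e=cv2.fitEllipse(max(cs,key=cv2.contourArea)); return (np.array(e[0])+.5)/4-.5+np.array(c)-w,np.array(e[1])/4
a=disc(T,(374,240),14,150);b=disc(S,(172,183),13,150);print(a,b)
p=tri([ray(T,a[0]),ray(S,b[0])]);print("A top",p,plane(T,a[0],p[2]),plane(S,b[0],p[2]))
q=tri([ray(T,(203.1,188)),ray(S,(312.4,187))]);print("spigot",q)
for z in(.145,):print(plane(T,(203.1,188),z),plane(S,(312.4,187),z))
st=np.array(s["position"]);Rt=R.from_rotvec(s["ee_rot"]).as_matrix();print(Rt)
print("to above A", Rt.T@(np.r_[p[:2],.20]-st)/.4)
E
```

```text
(array([373.82292652, 238.96213627]), array([14.8572464, 15.4428339])) (array([171.18404388, 182.83110809]), array([ 9.42564392, 12.44615078]))
A top [ 0.42860501 -0.27589379  0.04768342] [ 0.42860373 -0.27572009  0.04768342] [ 0.42857135 -0.27606728  0.04768342]
spigot [0.54906615 0.14032399 0.14357928]
[0.54867744 0.13926678 0.145     ] [0.55010299 0.14081881 0.145     ]
[[ 9.70201458e-01  2.42299123e-01 -5.15446902e-04]
 [ 2.42299634e-01 -9.70200296e-01  1.50784636e-03]
 [-1.34736885e-04 -1.58780734e-03 -9.99998730e-01]]
to above A [ 0.87252612 -0.63228492  0.06572866]
```

```bash
python3 -m creep '[[0.0727,-0.0527,0,0,0,0],[0.0727,-0.0527,0,0,0,0],[0.0727,-0.0527,0,0,0,0],[0.0727,-0.0527,0,0,0,0],[0.0727,-0.0527,0,0,0,0],[0.0727,-0.0527,0,0,0,0],[0.0727,-0.0527,0,0,0,0],[0.0727,-0.0527,0,0,0,0],[0.0727,-0.0527,0,0,0,0],[0.0727,-0.0527,0,0,0,0],[0.0727,-0.0527,0,0,0,0],[0.0727,-0.0527,0,0,0,0],[0,0,0,0,0,0],[0,0,0,0,0,0],[0,0,0,0,0,0]]' -0.4 20
cat > look.py <<'E'
from h import *
import sys
def look(name,mn=150):
    s=arm.observe();d=arm.get_image("wrist");save(name,d["frame"]);return s,d
E
python3 - <<'E'
from look import *
s,d=look("w1.png")
print(s["clock"],s["position"],s["ee_rot"],s["width"])
g=cv2.resize(d["frame"].min(2),None,fx=4,fy=4,interpolation=cv2.INTER_CUBIC)
cs,_=cv2.findContours((g>150).astype(np.uint8),cv2.RETR_LIST,cv2.CHAIN_APPROX_NONE)
for c in cs:
    if cv2.contourArea(c)>1500:
        e=cv2.fitEllipse(c);uv=(np.array(e[0])+.5)/4-.5
        if uv[1]<235: print(uv.round(1),np.round(np.array(e[1])/4,1),plane(d,uv,.05,s).round(4),plane(d,uv,.0,s).round(4))
E
```

```text
clock: 1.4
position: [0.4283, -0.2767, 0.2265]
ee_rot: [3.118, 0.384, -0.001]
force: [0.7, -0.1, -0.0]
width: 0.695
gripper_force: 0.0
1.4 [ 0.4282894  -0.27673143  0.22649014] [ 3.11799258e+00  3.83700028e-01 -1.24049096e-03] 0.6947721912441918
[155.2 177.1] [17.8 19.1] [ 0.3999 -0.1635  0.05  ] [ 0.3859 -0.1489  0.    ]
[253.2 175.1] [18.  18.3] [ 0.4299 -0.2764  0.05  ] [ 0.4203 -0.2787  0.    ]
[253.2 175. ] [34.1 34.2] [ 0.43   -0.2764  0.05  ] [ 0.4205 -0.2786  0.    ]
[490.8 162.1] [10.8 16.1] [ 0.5379 -0.6044  0.05  ] [ 0.5445 -0.6557 -0.    ]
[361.9 139.6] [17.6 19.4] [ 0.503  -0.3896  0.05  ] [ 0.5044 -0.4088  0.    ]
[ 72.6 131.5] [11.4 14.5] [ 0.432  -0.0382  0.05  ] [ 0.4228 -0.0049  0.    ]
[493.4 132.7] [10.9 16.8] [ 0.5795 -0.5939  0.05  ] [ 0.5923 -0.6436  0.    ]
[361.9 139.6] [31.4 33.6] [ 0.503  -0.3895  0.05  ] [ 0.5044 -0.4087  0.    ]
[507.5 124.6] [ 9.  16.4] [ 0.6024 -0.6215  0.05  ] [ 0.6186 -0.6753  0.    ]
[ 72.9 131.5] [27.2 34.3] [ 0.4321 -0.0387  0.05  ] [ 0.4229 -0.0055 -0.    ]
[145.9  80.1] [30.7 33.8] [ 0.5101 -0.1284  0.05  ] [ 0.5125 -0.1085  0.    ]
[ 7.5 42.8] [18.7 44.4] [0.5421 0.1219 0.05  ] [0.5493 0.1791 0.    ]
[20.4 30.6] [ 7.6 41.3] [0.5606 0.0983 0.05  ] [ 0.5705  0.1519 -0.    ]
[304.7  17.5] [11.3 13.3] [ 0.6232 -0.2883  0.05  ] [ 0.6425 -0.2924  0.    ]
[304.5  18. ] [30.6 34.6] [ 0.6226 -0.2882  0.05  ] [ 0.6418 -0.2922  0.    ]
```

View pics/w1.png

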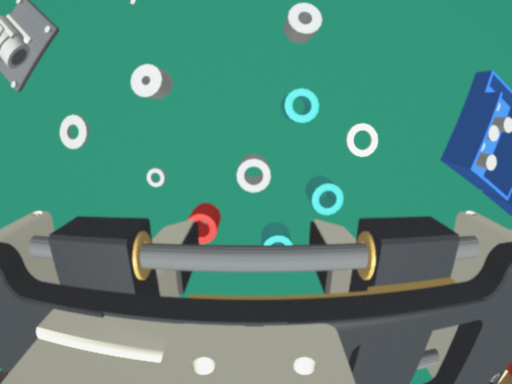

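The wrist view shows coupling_a at (253,175) with a bore/outside ratio of 0.53, centred under the tool. Its neighbours, red at (203,222) and turquoise at (327,198), are clear of the fingers. I'm descending and gripping.

```bash
python3 -m creep '[[0.0034,-0.0005,0.03,0,0,0],[0,0,0.06,0,0,0],[0,0,0.07,0,0,0],[0,0,0.08,0,0,0],[0,0,0.08,0,0,0],[0,0,0.07,0,0,0],[0,0,0.06,0,0,0],[0,0,0.04,0,0,0],[0,0,0.02,0,0,0],[0,0,0.01,0,0,0],[0,0,0,0,0,0],[0,0,0,0,0,0]]' && python3 -m creep '[[0,0,0,0,0,0],[0,0,0,0,0,0],[0,0,0,0,0,0],[0,0,0,0,0,0],[0,0,0,0,0,0],[0,0,0,0,0,0],[0,0,0,0,0,0],[0,0,0,0,0,0],[0,0,0,0,0,0],[0,0,0,0,0,0]]' 1 55
```

```text
clock: 2.45
position: [0.4303, -0.2767, 0.0195]
ee_rot: [3.117, 0.382, 0.001]
force: [0.2, -0.5, -1.0]
width: 0.696
gripper_force: 0.0
clock: 3.28
position: [0.4302, -0.276, 0.0191]
ee_rot: [3.118, 0.383, 0.001]
force: [-0.8, 0.6, 7.2]
width: 0.422
gripper_force: 55.0
```

```bash
python3 -m creep '[[0,0,-0.02,0,0,0],[0,0,-0.04,0,0,0],[0,0,-0.07,0,0,0],[0,0,-0.08,0,0,0],[0,0,-0.08,0,0,0],[0,0,-0.08,0,0,0],[0,0,-0.06,0,0,0],[0,0,-0.04,0,0,0],[0,0,-0.02,0,0,0]]' && python3 -m creep '[[0.01,-0.028,0,0,0,0],[0.02,-0.056,0,0,0,0],[0.028,-0.077,0,0,0,0],[0.028,-0.077,0,0,0,0],[0.028,-0.077,0,0,0,0],[0.028,-0.077,0,0,0,0],[0.028,-0.077,0,0,0,0],[0.028,-0.077,0,0,0,0],[0.028,-0.077,0,0,0,0],[0.028,-0.077,0,0,0,0],[0.028,-0.077,0,0,0,0],[0.028,-0.077,0,0,0,0],[0.02,-0.056,0,0,0,0],[0.01,-0.028,0,0,0,0],[0,0,0,0,0,0],[0,0,0,0,0,0],[0,0,0,0,0,0]]'
python3 - <<'E'
from look import *
import pickle
s,d=look("w2.png");pickle.dump((s,d),open("w2.pkl","wb"));print(s["position"],s["ee_rot"],s["width"])
E
```

```text
clock: 4.03
position: [0.4305, -0.2761, 0.2173]
ee_rot: [3.116, 0.383, 0.004]
force: [0.2, 0.1, -2.7]
width: 0.421
gripper_force: 55.0
clock: 5.45
position: [0.4701, 0.1202, 0.2137]
ee_rot: [3.117, 0.383, -0.003]
force: [0.3, -0.6, -2.0]
width: 0.422
gripper_force: 55.0
[0.47012899 0.12022325 0.21369681] [ 3.11737571  0.38271672 -0.00343425] 0.42234500635918837
```

View pics/w2.png

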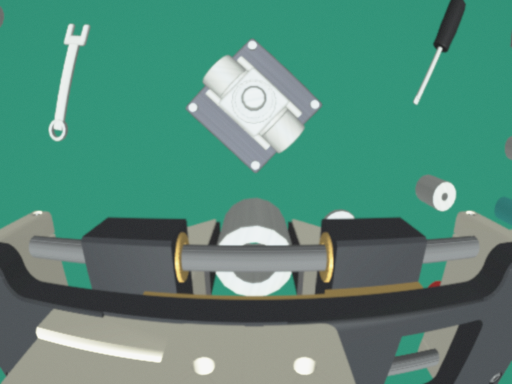

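```bash
python3 -m creep '[[0.03,0,0,0,0,0],[0.04,0,0,0,0,0],[0.03,0,0,0,0,0],[0,0,0,0,0,0],[0,0,0,0,0,0],[0,0,0,0,0,0],[0,0,0,0,0,0]]'
python3 - <<'E'
from look import *
import pickle
s2,d2=pickle.load(open("w2.pkl","rb"));s,d=look("w3.png");pickle.dump((s,d),open("w3.pkl","wb"));print(s["position"],s["ee_rot"])
tiles=[]
for S,D,n in((s2,d2,0),(s,d,1)):
    K,M=np.array(D["intrinsics"]),np.array(D["mount"])
    Rt=R.from_rotvec(S["ee_rot"]).as_matrix();p=M[:3,:3].T@(Rt.T@(np.array([.549,.14,.145])-S["position"])-M[:3,3])
    th=np.arctan2(np.hypot(*p[:2]),p[2]);uv=K[:2,2]+K[0,0]*th*p[:2]/np.hypot(*p[:2]);c=np.round(uv).astype(int);print("pred",uv)
    cr=D["frame"][c[1]-25:c[1]+25,c[0]-25:c[0]+25];b=cv2.resize(cr,(400,400),interpolation=cv2.INTER_CUBIC);tiles.append(b)
    g=cv2.GaussianBlur(cv2.cvtColor(b,cv2.COLOR_RGB2GRAY),(0,0),3)
    h=cv2.HoughCircles(g,cv2.HOUGH_GRADIENT_ALT,1.5,10,param1=100,param2=.6,minRadius=30,maxRadius=200)
    if h is not None:
        for x,y,r in h.reshape(-1,3)[:10]: 
            q=np.array([x,y])/8+c-25-.44;print(q.round(2),(r/8).round(2),plane(D,q,.145,S).round(4),plane(D,q,.12,S).round(4),plane(D,q,.093,S).round(4))
save("c23.png",np.hstack(tiles))
E
```

```text
clock: 6.08
position: [0.509, 0.1301, 0.2146]
ee_rot: [3.118, 0.383, -0.001]
force: [-0.4, 0.5, -3.1]
width: 0.422
gripper_force: 55.0
[0.50904805 0.13012686 0.21460988] [ 3.11775169e+00  3.82546197e-01 -1.11865653e-03]
pred [252.67352499  98.99320047]
pred [252.94827914 151.44727743]
```

View pics/c23.png

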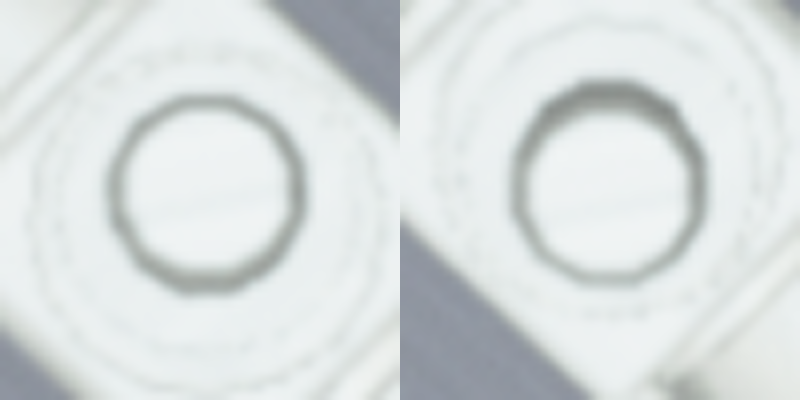

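Both crops show the tip face as a bright disc inside the dark ring of the taper: left at about (207,188)/8, right at (609,194)/8. I'll fit the tip disc by contour and triangulate.

```bash
cat > tip.py <<'E'
from look import *
import pickle
rays=[];out=[]
for f,c in(("w2.pkl",(253,99)),("w3.pkl",(253,151))):
    S,D=pickle.load(open(f,"rb"));c=np.array(c)
    b=cv2.resize(D["frame"][c[1]-25:c[1]+25,c[0]-25:c[0]+25],(400,400),interpolation=cv2.INTER_CUBIC).min(2)
    cs,_=cv2.findContours((b<200).astype(np.uint8),cv2.RETR_CCOMP,cv2.CHAIN_APPROX_NONE)
    for k in cs:
        if cv2.contourArea(k)>10000 and abs(cv2.fitEllipse(k)[0][0]-207)<20:
            e=cv2.fitEllipse(k);q=np.array(e[0])/8+c-25-.44;print(q.round(2),np.round(np.array(e[1])/8,2),plane(D,q,.145,S).round(4))
            last=q,np.mean(e[1]); out.append((f,last))
    inner=min((o[1] for o in out if o[0]==f),key=lambda t:t[1])[0];rays.append(ray(D,inner,S))
print("tip",tri(rays))
E
python3 tip.py
```

```text
[253.43  97.8 ] [25.14 25.42] [0.55   0.1397 0.145 ]
[253.32  97.29] [20.27 20.69] [0.5504 0.1398 0.145 ]
[253.68 148.34] [24.91 26.13] [0.5515 0.14   0.145 ]
[253.55 149.77] [20.16 20.26] [0.5504 0.1399 0.145 ]
tip [0.55038003 0.13985592 0.14501248]
```

```bash
python3 -m creep '[[0.03,0.0012,0,0,0,0],[0.04,0,0,0,0,0],[0.027,0,0,0,0,0],[0.01,0,0,0,0,0],[0,0,0,0,0,0],[0,0,0,0,0,0],[0,0,0,0,0,0],[0,0,0,0,0,0]]'; python3 -m creep '[[0,0,0.02,0,0,0],[0,0,0.04,0,0,0],[0,0,0.025,0,0,0],[0,0,0.015,0,0,0],[0,0,0,0,0,0],[0,0,0,0,0,0],[0,0,0,0,0,0]]'
```

```text
clock: 6.8
position: [0.5508, 0.1405, 0.2148]
ee_rot: [3.118, 0.384, -0.0]
force: [-0.3, -0.0, -3.4]
width: 0.42
gripper_force: 55.0
clock: 7.38
position: [0.5518, 0.1409, 0.1752]
ee_rot: [-3.118, -0.383, -0.001]
force: [-0.1, -0.0, -2.6]
width: 0.422
gripper_force: 55.0
```

```bash
for i in 1 2 3 4; do python3 -m creep '[[0,0,0,0,0,0]]' | grep posi; done
```

```text
position: [0.5519, 0.1409, 0.1754]
position: [0.5518, 0.1408, 0.1753]
position: [0.5517, 0.1408, 0.1751]
position: [0.5516, 0.1407, 0.175]
```

```bash
python3 -m creep '[[-0.0025,0.0014,0,0,0,0],[0,0,0.008,0,0,0],[0,0,0.008,0,0,0],[0,0,0.008,0,0,0],[0,0,0,0,0,0],[0,0,0,0,0,0],[0,0,0,0,0,0]]';  python3 -m creep '[[0,0,0.005,0,0,0],[0,0,0.005,0,0,0],[0,0,0.005,0,0,0],[0,0,0,0,0,0],[0,0,0,0,0,0],[0,0,0,0,0,0]]'
```

```text
clock: 8.3
position: [0.5507, 0.1399, 0.165]
ee_rot: [-3.118, -0.383, 0.0]
force: [0.7, 0.8, -3.1]
width: 0.417
gripper_force: 55.0
clock: 8.8
position: [0.5507, 0.1399, 0.1591]
ee_rot: [3.118, 0.383, 0.0]
force: [-0.2, -0.3, -3.8]
width: 0.417
gripper_force: 55.0
```

No contact 5 mm below the tip height, so the spigot is entering the bore.

```bash
python3 -m creep '[[0,0,0.008,0,0,0],[0,0,0.008,0,0,0],[0,0,0.008,0,0,0],[0,0,0.008,0,0,0],[0,0,0.008,0,0,0],[0,0,0,0,0,0],[0,0,0,0,0,0],[0,0,0,0,0,0]]';  for i in 1 2; do python3 -m creep '[[0,0,0.004,0,0,0],[0,0,0,0,0,0],[0,0,0,0,0,0],[0,0,0,0,0,0]]' | egrep 'posi|^force'; done
```

```text
clock: 9.47
position: [0.5507, 0.1399, 0.1431]
ee_rot: [3.118, 0.383, -0.0]
force: [0.3, -0.3, -3.1]
width: 0.423
gripper_force: 55.0
position: [0.5507, 0.1399, 0.1416]
force: [0.4, 0.7, -2.3]
position: [0.5506, 0.1399, 0.1399]
force: [-0.4, 0.1, -3.5]
```

```bash
for i in 1 2 3 4; do python3 -m creep '[[0,0,0.0015,0,0,0],[0,0,0,0,0,0],[0,0,0,0,0,0]]' | egrep 'posi|^force'; done
```

```text
position: [0.5507, 0.1399, 0.1393]
force: [-0.5, 0.5, -2.8]
position: [0.5508, 0.1399, 0.1392]
force: [-1.8, -0.3, 4.4]
position: [0.5507, 0.1399, 0.1383]
force: [-3.0, -0.2, 4.2]
position: [0.5507, 0.1399, 0.1376]
force: [-2.3, -0.9, 5.1]
```

Contact came at TCP z ≈ 0.1391, with the underside at the shoulder height of 0.120 m. The force stepped by the preload, so I'm pressing on to z ≈ 0.1291.

```bash
python3 -m creep '[[0,0,0.003,0,0,0],[0,0,0.004,0,0,0],[0,0,0.004,0,0,0],[0,0,0.004,0,0,0],[0,0,0.003,0,0,0],[0,0,0,0,0,0],[0,0,0,0,0,0],[0,0,0,0,0,0],[0,0,0,0,0,0]]' - 60
python3 -m creep '[[0,0,0.002,0,0,0],[0,0,0,0,0,0],[0,0,0,0,0,0],[0,0,0,0,0,0],[0,0,0,0,0,0]]'
python3 - <<'E'
from look import *
s,d=look("w4.png");D=arm.get_image("scene");T=arm.get_image("top")
a=cv2.resize(d["frame"][100:290,150:360],(420,380));b=cv2.resize(D["frame"][150:250,265:365],(380,380),interpolation=cv2.INTER_CUBIC)
save("end.png",np.hstack([a,b]));print(s["position"])
E
```

```text
clock: 11.88
position: [0.5508, 0.1399, 0.1307]
ee_rot: [3.118, 0.383, 0.0]
force: [-3.0, -1.9, 8.0]
width: 0.421
gripper_force: 60.0
clock: 12.3
position: [0.5507, 0.1399, 0.1299]
ee_rot: [3.118, 0.383, 0.001]
force: [-2.6, -1.3, 9.7]
width: 0.42
gripper_force: 60.0
[0.55074703 0.13989785 0.12990719]
```

View pics/end.png

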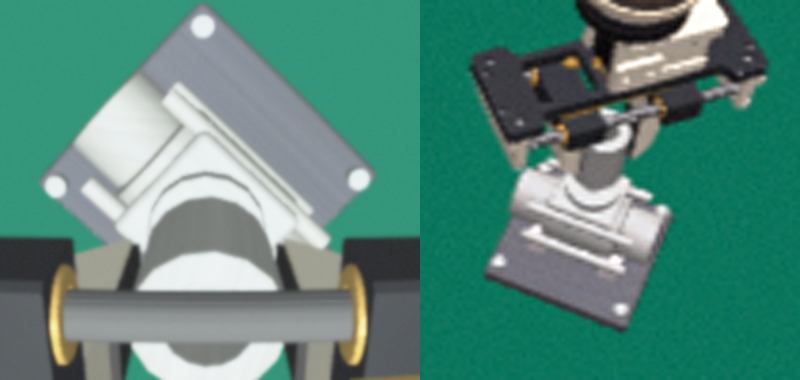

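The picture shows the coupling upright over the stem between the fingers, at left crop (205,300). The force grew by about 0.5 N/mm with travel, so the grip has not slipped. I'll add the last 0.7 mm, settle, and check.

```bash
python3 -m creep '[[0,0,0.0018,0,0,0],[0,0,0,0,0,0],[0,0,0,0,0,0],[0,0,0,0,0,0],[0,0,0,0,0,0],[0,0,0,0,0,0]]'; python3 -m creep '[[0,0,0,0,0,0],[0,0,0,0,0,0],[0,0,0,0,0,0],[0,0,0,0,0,0],[0,0,0,0,0,0],[0,0,0,0,0,0]]'
python3 - <<'E'
from look import *
s,d=look("w5.png")
b=cv2.resize(d["frame"][180:300,200:310],(440,480),interpolation=cv2.INTER_CUBIC)
g=cv2.resize(d["frame"].min(2),None,fx=4,fy=4)[4*200:4*300,4*200:4*310]
# outer rim of coupling top: width at widest bright row below the bar -> height from camera
m=g>180
for r in range(120,400,20):
    x=np.flatnonzero(m[r]);print(r/4+200,x.min()/4+200 if len(x) else 0,x.max()/4+200 if len(x) else 0,end='; ')
E
```

```text
clock: 12.95
position: [0.5508, 0.14, 0.1292]
ee_rot: [3.118, 0.383, 0.001]
force: [-3.2, -2.0, 9.1]
width: 0.421
gripper_force: 60.0
clock: 13.45
position: [0.5508, 0.1399, 0.1292]
ee_rot: [3.118, 0.383, 0.001]
force: [-3.1, -1.2, 9.6]
width: 0.422
gripper_force: 60.0
230.0 236.0 273.25; 235.0 226.75 280.0; 240.0 222.5 286.25; 245.0 229.5 279.75; 250.0 0 0; 255.0 0 0; 260.0 0 0; 265.0 0 0; 270.0 0 0; 275.0 217.25 290.0; 280.0 220.75 287.75; 285.0 224.25 282.75; 290.0 231.5 276.75; 295.0 243.25 266.5;
```

The TCP is steady at 10 mm below contact. For a slip check, I'll compare the rim in the wrist image with the one taken before pressing.

```bash
python3 - <<'E'
import cv2,numpy as np
for n in("w3","w4","w5"):
    g=cv2.resize(cv2.imread(f"pics/{n}.png").min(2),None,fx=4,fy=4)[800:1200,800:1240]>180
    print(n,[(r/4+200,np.flatnonzero(g[r])[[0,-1]]/4+200) for r in(300,320,340,360,380)])
E
```

```text
w3 [(275.0, array([217.25, 290.  ])), (280.0, array([220.75, 287.5 ])), (285.0, array([224.5 , 282.75])), (290.0, array([231.75, 276.75])), (295.0, array([243.75, 266.5 ]))]
w4 [(275.0, array([217.25, 290.  ])), (280.0, array([220.75, 287.75])), (285.0, array([224.25, 282.75])), (290.0, array([231.5 , 276.75])), (295.0, array([243.5, 266.5]))]
w5 [(275.0, array([217.25, 290.  ])), (280.0, array([220.75, 287.75])), (285.0, array([224.25, 282.75])), (290.0, array([231.5 , 276.75])), (295.0, array([243.25, 266.5 ]))]
```

No slip: the rim is at the same pixels as before pressing. I'm handing the job in.

```bash
python3 -c "from cell import arm;print(arm.sign_off())"
```

```text
the job is handed in; nothing more can be done
None
```

The 22 mm-bore coupling (coupling_a) is on the stem's shoulder with the stem pressed 10 mm down, half its travel to the end stop, and the gripper is still holding it at 60 N; the job was handed in at about 13.5 s.

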